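# Change-over at the parts feeder: step the feed, then pull the cassette by its catches

### The job

Step the parts feeder on once: push its sprung feed lever all the way to its stop and let it spring back. Then pinch the two side catches of the tall cassette together to unhook it, lift it straight up without wrenching it, and finish while holding it by the catches, still and upright, with its foot at least 8 cm above where it sat: do not put it down or let go. Leave the tools and parts lying around the feeder where they are.

Things in the scene. Friction and masses are not known exactly. Their poses are not given: they have to be found in the camera images.
- feeder: Parts feeder bolted to the bench: aluminium plate 180 (x) x 330 (y) x 12 mm, origin at the centre of its underside, z up, +x away from the robot (give or take its yaw). Two bays, centred at x 0, y 100 and x 0, y 10 mm, have walls up to 42 mm above the bench. One bay holds the cassette, the other a low blanking block; which is which varies. The lever is at the -y end.
- feed_lever (a joint): Feed lever: flat arm swinging level about an upright axis at x 45, y -85 mm of the feeder. 0 rad = at rest (arm points mainly to the feeder's -x, 10 deg towards -y); grows counter-clockwise seen from above (the knob moves to -y, then +x) to the stop at 1.05 rad. A spring (at the knob 1.2 N at rest, 3.5 N at the stop) drives it back once let go.
- lever_knob (a point): Middle of the upright black round knob (18 mm diameter) at the lever's end, 70 mm from the lever's axis; this point is 85 mm above the bench. The knob reaches up to 105 mm; the arm below it has its top at 65 mm. Moves with the lever. Push the knob sideways on its +y side.
- lever_pivot (a point): Point on the lever's axis at the same height as the middle of the knob (85 mm above the bench; the solid hub ends at 67 mm).
- cassette: The cassette, origin at the centre of its foot, z up, axes as the feeder's when seated (foot 12 mm above the bench). Grey body 44 (x) x 40 (y) x 90 mm, 0.15 to 0.3 kg, loose; with 1 mm play in its bay.
- cassette_center (a point): Centre of the cassette, half-way up: 45 mm above its foot, 57 mm above the bench when seated (its top is then at 102 mm). Its two black catches, one on the -x face and one on the +x face, measure 62 mm over their outer faces when free, 48 mm fully pinched (still 2 mm proud of the body on each side). Pinch them along the cassette's x, 45 to 98 mm above the bench.
- catch_near (a joint): Travel of the catch on the cassette's -x face, an upright black bar 16 mm wide (y), 12 to 86 mm above the foot, whose barb hooks under a ledge of the bay: 0 m = sprung out (hooked), 0.007 m = fully in (hard stop). Unhooks at 0.002 to 0.004 m. Pressing takes about 2 N at first, 6 N at the end; 15 to 40 N of grip holds both home and carries the cassette.
- catch_far (a joint): The same for the catch on the cassette's +x face.
- blank_block: Blanking block in the other bay: plain grey block 44 x 40 mm without catches, top about 50 mm above the bench, fixed; origin at the centre of its underside. Leave it.
- screwdriver: Screwdriver lying on the bench beyond the feeder (+x), not to be disturbed; origin under its middle, it lies along its x.
- bearing: Steel bearing ring, 52 mm across, 15 mm high, on the bench off the feeder's -y end, not to be disturbed; origin at the centre of its underside.
- grease_jar: Closed jar, 56 mm across, 75 mm high, on the bench off the feeder's +y end, not to be disturbed; origin at the centre of its underside.
Things that resemble listed ones, but are neither listed nor needed, are in the scene too. What is shaped like the cassette but pink is not meant.

How it is judged:
By the outcome, as a careful person would: the job done as asked, in the order asked, and still so for the second after the job is handed in, while the arm keeps its last pose, push and grip.
It also fails if it takes over 48 s, if anything falls off the work surface, if the arm or the gripper's body presses on something with over 40 N, if the wrist force passes 120 N, or if a joint passes its speed limit or range.

### The arm

A 6-joint arm with a two-finger parallel gripper is mounted at the origin on the work surface. World frame = base frame: x ahead of the robot, y to its left, z up, the work surface at z = 0. Lengths are in m, angles in rad, forces in N, time in s.
With the tool pointing down it reaches from about 0.4 to 0.925 m from the base axis. Payload 3.4 kg.
Tool frame: the origin (TCP) lies at the very end of the fingers, on their centre line; the grasp point (between the pads) lies bot.grip_point_offset behind it (bot.grip_point_offset is the distance from the TCP to the grasp point, in m); z points along the fingers, y is the line along which they close (so a half turn about z gives the same grasp; the last joint's range is limited). The gripper opens to 85 mm and grips with 20 to 120 N. Pads are 22 mm wide; open, the fingers measure 114 mm over their backs; the gripper's body (76 mm by 85 mm) begins 54 mm behind the grasp point. The pads swing forward as they close: fully open they stand 13 mm farther back than shut.
Start: joints at [1.212, 0.307, 1.506, -0, 1.328, -0.073], TCP at [0.162, 0.552, 0.231] pointing down, gripper open.
Joint ranges: [-3.12, 3.12], [-1.05, 2.28], [0.14, 2.33], [-1.42, 4.57], [0.1, 2.73], [-2.68, 2.68]. Speed limits (rad/s): [2.57, 2.57, 3.14, 3.14, 3.14, 3.14].

### API

Orientations are given as [roll, pitch, yaw] about the fixed x, y, z axes, in that order (R = Rz(yaw) Ry(pitch) Rx(roll)).
In Python, from station import sensors, viewer, bot, nets gives the robot as it stands.
- The arm moves only by the tool servo_tool, never from a script. Its arguments are lists of equal length, an entry for each row: "offset": the shift along the world's x, y, z in mm, a list of three; "twist": the turn, a rotation vector about the world's x, y, z in degrees, a list of three; "hand": the gripper command: -1 is shut, 1 is fully open, values between are in proportion. In form: {"offset": [[dx, dy, dz], ...], "twist": [[rx, ry, rz], ...], "hand": [hand, ...]}. A call has 1 to 20 rows; each row shifts and turns the commanded pose from where the row before left it; what a row does not reach is not made up. A row lasts 1/10 s, in which the tool goes at most 50 mm and 8.59 degrees, less where a joint would pass 70% of its speed; a pose out of reach is approached as far as the arm can. A call with a gripper value outside its range is refused whole. The fingers move at their own pace and stop on an object; "grip_force" is the grip in N (left out, the last holds). Time passes only in rows, so rows that do not move let the fingers close. It gives the time, the measured TCP pose, the force, the opening and the grip force at its end, in the units of the state.
- sensors.get_state(): the state, without advancing time (a new reading comes with each control period).
- viewer.camera(name): name is "scene" or "side" or "wrist"; returns the picture (384x512x3 uint8, red, green, blue); there is no depth.
- viewer.camera_info(name): a dict with "camera_matrix" (3x3 intrinsics, pixels), "eye" and "attitude" of the camera in the world; the wrist camera has in their place "mount" (4x4, takes a point from camera to tool coordinates, whose origin is the TCP and whose axes are the flange's). Camera axes: x right, y up, looking along -z (the intrinsics and any distortion apply to the point x, -y, -z); pixel columns grow to the right and rows downward; lengths in m; the calibration is good to about 2 mm. The wrist camera is an equidistant fisheye: a pixel r from the principal point sees the ray r / f radians off the axis. A picture is of the moment at which its call begins: read the wrist's pose just before it. camera_info takes no time and is no camera call.
- bot.sign_off(): hands the job in; it is judged then, once.
Trained networks look in the newest picture that a camera, given by its name, has taken for a name from the list of things; names that differ only in an ending like _2 or _b are one class to them, and where a whole thing is asked for, a point or a joint stands for the part that bears it (a point fixed in the world has none). Each returns a list of dicts, best first, with "score" (0 to 1); they miss things now and then, are a little off and sometimes report something else, mostly with a low value. They report only what shows in the picture. A call takes as long as a camera call. They do not tell look-alikes from the thing itself.
- nets.recognise(camera, target): "xyz" ([x, y, z] in m, in world coordinates, good to about 4 mm: the middle of the surface that is visible of it).
The state is a dict: "time_s": time; "joints": joint angles; "qvel": joint speeds; "tau": joint torques, N m; "position": TCP position; "orientation": TCP orientation; "force": force on the tool from outside, world axes, zero at the start; "wrist_torque": the same for the moment, N m; "gripper_width": opening from 0.0 (shut) to 1.0 (fully open); "grasp_force": force on a finger pad.
Only numpy, scipy, OpenCV 4.12 (cv2) and the standard library are available. Lean on these libraries where they do the work, as an engineer would, in place of code of your own. Each camera call takes 0.05 s, during which the arm holds its last target. There are 200 camera calls.

## Working session

There is one attempt and no reset: what is moved stays moved. The work goes in short steps, Python scripts to look and compute and a tool call to move; the robot and the scene stay as the last step left them, time stands still between calls to the robot, and variables do not carry over. Pictures are saved under pics/ and viewed, at most 10 in all, crops included, and the job is handed in when it is done.

Besides the shell and the picture viewer there is one more tool, called after "Request:" as name(argument=value, ...) on one line, values as JSON. servo_tool: Moves the arm, as the interface text tells. Its arguments: {"type":"object","properties":{"offset":{"type":"array"},"twist":{"type":"array"},"hand":{"type":"array"},"grip_force":{"type":"number"}},"required":["offset","twist","hand"]}

```bash
mkdir -p pics
python3 - <<'E'
from station import sensors, viewer, bot, nets
import cv2
print(sensors.get_state(), bot.grip_point_offset)
for c in ["scene","side"]:
    im=viewer.camera(c); cv2.imwrite(f"pics/{c}0.png",im[:,:,::-1])
    print(viewer.camera_info(c))
    for t in ["feeder","lever_knob","lever_pivot","cassette","cassette_center","catch_near","catch_far","blank_block","bearing","grease_jar","screwdriver"]:
        print(c,t,[(r['score'].__round__(2),[round(float(v),3) for v in r['xyz']]) for r in nets.recognise(c,t)][:3])
a=cv2.imread("pics/scene0.png");b=cv2.imread("pics/side0.png")
E
```

```text
{'time_s': 0.0, 'joints': array([ 1.21151903e+00,  3.07558398e-01,  1.50770746e+00,  6.24245633e-06,
        1.32838285e+00, -7.34826087e-02]), 'qvel': array([-0.00165938,  0.00072433, -0.00032874, -0.00042255,  0.00115593,
       -0.0019669 ]), 'tau': array([-1.24543960e-03, -4.57555890e+01, -2.51916289e+01, -5.55474685e-05,
        1.33706722e-02,  3.78087790e-06]), 'position': array([0.16186472, 0.55100491, 0.23037655]), 'orientation': array([-3.13954259e+00, -1.56988716e-04,  2.85579630e+00]), 'force': array([-0.09203707,  0.62148488,  0.36446225]), 'wrist_torque': array([ 0.00010424,  0.00982107, -0.01877416]), 'grasp_force': 0.0, 'gripper_width': 0.9964033897693501} 0.0187
{'camera_matrix': array([[489.42079195,   0.        , 260.08269848],
       [  0.        , 489.42079195, 192.34500957],
       [  0.        ,   0.        ,   1.        ]]), 'eye': array([0.99457565, 0.45799101, 0.89878375]), 'attitude': array([0.6579114 , 0.00623203, 2.36502449])}
scene feeder [(0.93, [0.591, -0.026, 0.01])]
scene lever_knob [(0.66, [0.612, -0.115, 0.07])]
scene lever_pivot [(0.78, [0.612, -0
[... 1027 characters left out ...]
66, [0.613, -0.279, 0.016])]
side lever_knob [(0.91, [0.602, -0.125, 0.068])]
side lever_pivot [(0.98, [0.6, -0.126, 0.067])]
side cassette [(0.87, [0.362, -0.038, 0.065]), (0.78, [0.535, 0.045, 0.08]), (0.76, [0.344, 0.074, 0.075])]
side cassette_center [(0.86, [0.355, -0.042, 0.066]), (0.75, [0.344, 0.071, 0.071]), (0.71, [0.535, 0.042, 0.082])]
side catch_near [(0.52, [0.367, -0.046, 0.049])]
side catch_far [(0.51, [0.368, 0.094, 0.046]), (0.28, [0.753, -0.021, 0.024])]
side blank_block [(0.75, [0.564, -0.029, 0.05])]
side bearing [(0.71, [0.616, -0.276, 0.016]), (0.35, [0.507, 0.212, 0.054])]
side grease_jar [(0.8, [0.509, 0.209, 0.052])]
side screwdriver [(0.89, [0.748, -0.019, 0.022])]
```

View pics/scene0.png

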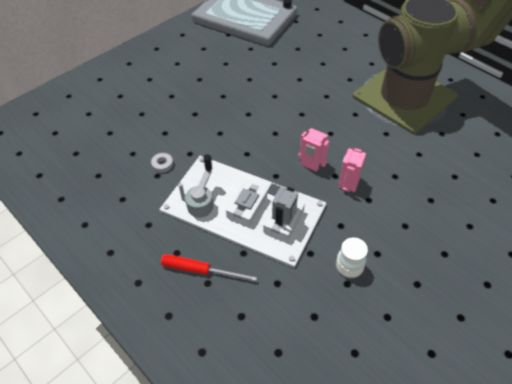

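View pics/side0.png

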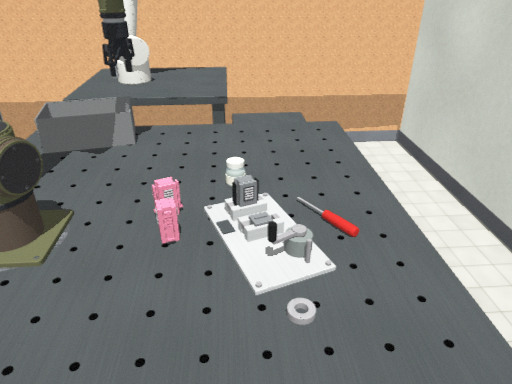

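```bash
cat > h.py <<'E'
from station import sensors, viewer, bot, nets
import numpy as np, cv2
from scipy.spatial.transform import Rotation as R
from scipy.optimize import least_squares
def proj(P,cam,st=None):
    i=viewer.camera_info(cam); K=i["camera_matrix"]; P=np.atleast_2d(P)
    if cam=="wrist":
        M=np.array(i["mount"]); T=R.from_euler("xyz",st["orientation"])
        Q=T.inv().apply(P-st["position"]); c=(Q-M[:3,3])@M[:3,:3]
        p=c*[1,-1,-1]; r=np.hypot(p[:,0],p[:,1]); s=np.arctan2(r,p[:,2])/np.maximum(r,1e-9)
        n=p[:,:2]*s[:,None]
    else:
        c=R.from_euler("xyz",i["attitude"]).inv().apply(P-i["eye"]); p=c*[1,-1,-1]; n=p[:,:2]/p[:,2:]
    return n*[K[0,0],K[1,1]]+K[:2,2]
def f2w(p,P): # p=(x,y,yaw), P in mm feeder
    P=np.atleast_2d(P)/1000.; return R.from_euler("z",p[2]).apply(P)+[p[0],p[1],0]
CORN=[[-90,165,12],[90,165,12],[90,-165,12],[-90,-165,12]]
E
python3 - <<'E'
from h import *
sc=np.array([[326,206],[295,262],[162,209],[201,158.]]); sd=np.array([[205,209],[265,194],[331,265],[258,293.]])
# sharpen from images: quad of bright region
for c,cor in (("scene",sc),("side",sd)):
    g=cv2.cvtColor(cv2.imread(f"pics/{c}0.png"),cv2.COLOR_BGR2GRAY)
    q=cv2.cornerSubPix(g,cor.astype(np.float32).reshape(-1,1,2).copy(),(5,5),(-1,-1),(3,50,.01)); print(c,q.reshape(-1,2).round(1).tolist())
def f(p): return np.r_[(proj(f2w(p,CORN),"scene")-sc).ravel(),(proj(f2w(p,CORN),"side")-sd).ravel()]
s=least_squares(f,[.58,-.03,0],loss="soft_l1",f_scale=2); print(s.x,np.degrees(s.x[2]),f(s.x).round(1))
p=s.x
a=np.radians(10)
for n,P in dict(pivot=[45,-85,67],knobtop=[45-70*np.cos(a),-85-70*np.sin(a),105],cas=[0,100,102],blank=[0,10,50]).items():
    w=f2w(p,P)[0]; print(n,w.round(4),proj(w,"scene").round(1),proj(w,"side").round(1))
E
```

```text
scene [[325.8999938964844, 202.5], [294.70001220703125, 265.0], [158.89999389648438, 208.89999389648438], [202.39999389648438, 154.89999389648438]]
side [[203.39999389648438, 206.3000030517578], [266.29998779296875, 192.6999969482422], [331.0, 265.0], [256.0, 294.3999938964844]]
[ 0.56952012 -0.03593785  0.35112607] 20.1180419836041 [ 0.6 -5.3  0.6  2.2 -2.6 -0.1 -1.6 -3.4 -2.7 -2.5  0.9 -1.9  5.1  0.2
 -2.4 -1.7]
pivot [ 0.641  -0.1003  0.067 ] [[197.9 191.4]] [[298.6 227.5]]
knobtop [ 0.5805 -0.1354  0.105 ] [[207.  156.2]] [[272.1 223.1]]
cas [0.5351 0.058  0.102 ] [[285.7 195.5]] [[244.2 179.3]]
blank [ 0.5661 -0.0265  0.05  ] [[246.9 196. ]] [[260.  216.4]]
```

Request:
servo_tool(offset=[[24, -35, 4], [24, -35, 4], [24, -35, 4], [24, -35, 4], [24, -35, 4], [24, -35, 4], [24, -35, 4], [24, -35, 4], [24, -35, 4], [24, -35, 4], [24, -35, 4], [24, -35, 4], [24, -35, 4], [24, -35, 4], [24, -35, 4], [24, -35, 4], [0, 0, 0], [0, 0, 0]], twist=[[0, 0, -3.4], [0, 0, -3.4], [0, 0, -3.4], [0, 0, -3.4], [0, 0, -3.4], [0, 0, -3.4], [0, 0, -3.4], [0, 0, -3.4], [0, 0, -3.4], [0, 0, -3.4], [0, 0, -3.4], [0, 0, -3.4], [0, 0, -3.4], [0, 0, -3.4], [0, 0, -3.4], [0, 0, -3.4], [0, 0, 0], [0, 0, 0]], hand=[-1, -1, -1, -1, -1, -1, -1, -1, -1, -1, -1, -1, -1, -1, -1, -1, -1, -1], grip_force=30)

```text
time_s: 3.0
position: [0.5463, -0.0091, 0.2949]
orientation: [-3.141, -0.001, 1.905]
force: [-0.7, 0.2, -0.6]
gripper_width: -0.0
grasp_force: 0.0
```

Run:
```python
from h import *
st=sensors.get_state(); im=viewer.camera("wrist")[:,:,::-1].copy(); cv2.imwrite("pics/w1.png",im)
import pickle; pickle.dump(st,open("w1.pkl","wb"))
print(st["time_s"],st["position"],np.degrees(st["orientation"]),viewer.camera_info("wrist"))
p=[.5695,-.0359,.3511]; a=np.radians(10)
P=CORN+[[45,-85,67],[45-70*np.cos(a),-85-70*np.sin(a),105],[-22,80,102],[22,80,102],[22,120,102],[-22,120,102],[-22,-10,50],[22,-10,50],[22,30,50],[-22,30,50]]
q=proj(f2w(p,P),"wrist",st); print(q.round(1).tolist())
big=cv2.resize(im,(800,600),interpolation=cv2.INTER_CUBIC)
for u,v in q*[800/512,600/384]: cv2.circle(big,(int(u),int(v)),3,(0,0,255),1)
cv2.imwrite("pics/w1b.png",big)
```

```text
3.0 [ 0.54628604 -0.00908579  0.29493249] [-1.79961879e+02 -4.81515474e-02  1.09123876e+02] {'camera_matrix': array([[297.31863964,   0.        , 255.20332973],
       [  0.        , 297.31863964, 190.70761819],
       [  0.        ,   0.        ,   1.        ]]), 'mount': array([[-5.49075597e-04,  9.60813530e-01,  2.77194983e-01,
         7.05543436e-02],
       [ 9.99999518e-01,  7.53059738e-04, -6.29429334e-04,
         6.06023575e-04],
       [-8.13508601e-04,  2.77194504e-01, -9.60813481e-01,
        -1.43080259e-01],
       [ 0.00000000e+00,  0.00000000e+00,  0.00000000e+00,
         1.00000000e+00]])}
[[198.6, 67.3], [324.8, 65.9], [317.4, 272.5], [211.0, 274.7], [297.3, 246.2], [247.7, 268.8], [245.5, 128.5], [284.5, 128.0], [284.2, 92.7], [244.7, 93.1], [248.3, 192.2], [280.6, 191.7], [280.7, 162.8], [247.6, 163.3]]
```

View pics/w1b.png

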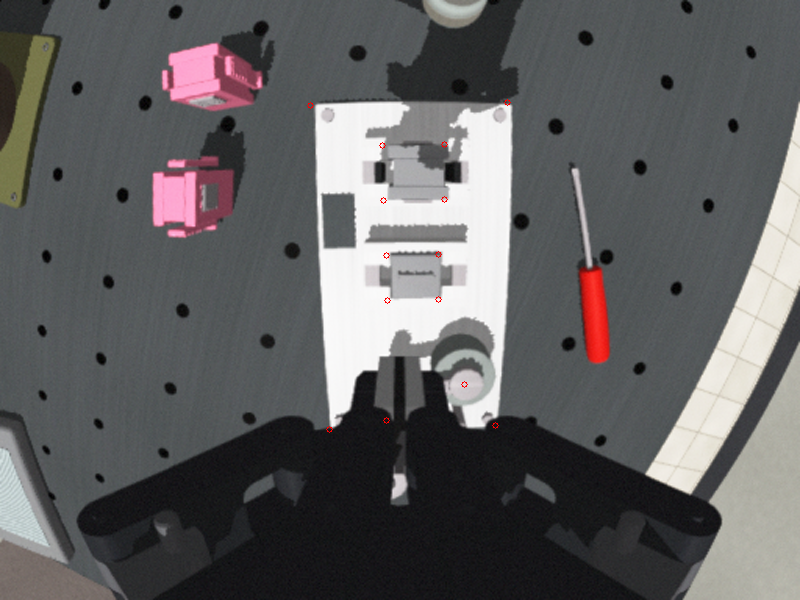

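Run:
```python
from h import *
import pickle; st=pickle.load(open("w1.pkl","rb"))
P=CORN[:2]+[[-22,-10,50],[22,-10,50],[22,30,50],[-22,30,50],[45,-85,67]]
m=np.array([[315,105],[512,102],[391,299],[440,298],[440,253],[391,254],[466,386.]])*[512/800,384/600]
sc=np.array([[326,206],[295,262],[162,209],[201,158.]]); sd=np.array([[205,209],[265,194],[331,265],[258,293.]])
def fw(p): return (proj(f2w(p,P),"wrist",st)-m).ravel()
s=least_squares(fw,[.57,-.036,.35],loss="soft_l1"); print("wrist",s.x,fw(s.x).round(1))
def f(p): return np.r_[fw(p),(proj(f2w(p,CORN),"scene")-sc).ravel()*.7,(proj(f2w(p,CORN),"side")-sd).ravel()*.7]
s=least_squares(f,[.57,-.036,.35],loss="soft_l1",f_scale=1); print("all",s.x,f(s.x).round(1))
for p in (s.x,):
  for th in (0,.5,1.05):
    a=p[2]+np.pi+np.radians(10)+th; pv=f2w(p,[45,-85,0])[0]
    k=pv[:2]+.07*np.array([np.cos(a),np.sin(a)]); t=np.array([-np.sin(a),np.cos(a)])
    print(th,"knob",k.round(4),"tangent",t.round(3),np.degrees(np.arctan2(t[1],t[0])).round(1),"tool at 20,28mm",(k-.02*t).round(4),(k-.028*t).round(4))
  print("pivot",pv,"cas",f2w(p,[0,100,102]), np.degrees(p[2]))
  for nm,Q in (("catch",[[-31,100,98],[31,100,98],[0,100,102]]),): print(proj(f2w(p,Q),"wrist",st)*800/512)
```

```text
wrist [ 0.57138197 -0.03433377  0.3416123 ] [-0.4 -1.2 -0.3  0.8 -0.3  0.1  0.6  0.5  1.   0.4 -0.7 -0.1  0.2 -1.1]
all [ 0.5713226  -0.03436615  0.34282094] [-0.6 -1.1 -0.5  0.7 -0.4  0.1  0.6  0.5  1.   0.4 -0.8 -0.   0.2 -1.1
  0.5 -2.7 -0.   2.6 -1.9  0.1 -0.8 -2.1 -1.1 -2.2  1.5 -1.5  3.8  0.
 -1.7 -1.7]
0 knob [ 0.5814 -0.1339] tangent [ 0.495 -0.869] -60.4 tool at 20,28mm [ 0.5715 -0.1165] [ 0.5676 -0.1096]
0.5 knob [ 0.6055 -0.1588] tangent [ 0.851 -0.526] -31.7 tool at 20,28mm [ 0.5885 -0.1483] [ 0.5817 -0.1441]
1.05 knob [ 0.642  -0.1693] tangent [ 1.    -0.003] -0.2 tool at 20,28mm [ 0.622  -0.1692] [ 0.614  -0.1692]
pivot [ 0.6422764  -0.09929348  0.        ] cas [[0.53770808 0.05981487 0.102     ]] 19.642193156782728
[[374.87712946 171.84411214]
 [460.25047701 171.65380727]
 [417.94420113 171.44006771]]
```

Request:
servo_tool(offset=[[6, -31, -25], [6, -31, -25], [6, -32, -25], [0, 0, -40], [0, 0, -40], [0, 0, -35], [0, 0, -25], [0, 0, 0]], twist=[[0, 0, 3.5], [0, 0, 3.5], [0, 0, 3.5], [0, 0, 0], [0, 0, 0], [0, 0, 0], [0, 0, 0], [0, 0, 0]], hand=[-1, -1, -1, -1, -1, -1, -1, -1])

```text
time_s: 3.85
position: [0.5602, -0.0998, 0.077]
orientation: [-3.135, -0.006, 2.092]
force: [-0.8, -0.7, -0.4]
gripper_width: -0.004
grasp_force: 0.0
```

Run:
```python
from h import *
st=sensors.get_state(); print(st["position"],np.degrees(st["orientation"]),st["force"])
a=viewer.camera("scene")[120:220,150:250,::-1]; b=viewer.camera("side")[170:270,230:330,::-1]
cv2.imwrite("pics/k1.png",np.hstack([cv2.resize(x,(400,400),interpolation=cv2.INTER_CUBIC) for x in (a,b)]))
```

```text
[ 0.56018909 -0.09983471  0.07695279] [-179.64735205   -0.36693043  119.84213511] [-0.76482623 -0.7214805  -0.43859237]
```

View pics/k1.png

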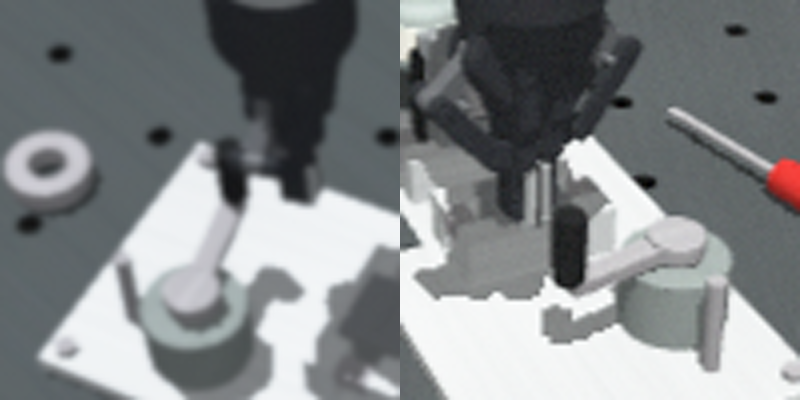

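Request:
servo_tool(offset=[[0, 0, 0], [4, -7, 0], [4, -6, 0], [1.7, -6.1, 0], [2.3, -5.9, 0], [2.8, -5.7, 0], [3.3, -5.5, 0], [0, 0, 0]], twist=[[0, 0, 0], [0, 0, 0], [0, 0, 0], [0, 0, 5], [0, 0, 5], [0, 0, 5], [0, 0, 5], [0, 0, 0]], hand=[-1, -1, -1, -1, -1, -1, -1, -1])

```text
time_s: 4.75
position: [0.5831, -0.1395, 0.081]
orientation: [3.141, 0.001, 2.438]
force: [-1.3, 2.0, 1.7]
gripper_width: -0.0
grasp_force: 0.9
```

Run:
```python
from h import *
st=sensors.get_state(); print(st["position"],np.degrees(st["orientation"]),st["force"])
a=viewer.camera("scene")[120:220,150:250,::-1]; b=viewer.camera("side")[170:270,230:330,::-1]
cv2.imwrite("pics/k2.png",np.hstack([cv2.resize(x,(400,400),interpolation=cv2.INTER_CUBIC) for x in (a,b)]))
```

```text
[ 0.58314991 -0.1394868   0.08100564] [1.79951069e+02 6.37972239e-02 1.39668388e+02] [-1.30997175  2.02542879  1.70698293]
```

View pics/k2.png

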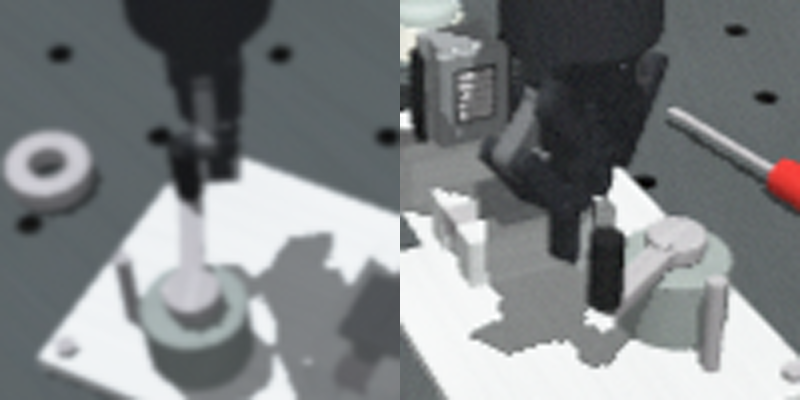

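Request:
servo_tool(offset=[[3.8, -5.1, 0], [4.1, -4.8, 0], [4.6, -4.4, 0], [5, -3.9, 0], [5.2, -3.6, 0], [5.6, -3.0, 0], [5.8, -2.6, 0], [6, -2.1, 0], [0, 0, 0]], twist=[[0, 0, 5], [0, 0, 5], [0, 0, 5], [0, 0, 5], [0, 0, 5], [0, 0, 5], [0, 0, 5], [0, 0, 5], [0, 0, 0]], hand=[-1, -1, -1, -1, -1, -1, -1, -1, -1])

```text
time_s: 5.75
position: [0.6209, -0.1679, 0.0803]
orientation: [3.141, -0.003, 3.136]
force: [-3.9, 1.1, 1.8]
gripper_width: 0.003
grasp_force: 1.7
```

Request:
servo_tool(offset=[[1.5, 0, 0], [1.5, 0, 0], [0, 0, 0]], twist=[[0, 0, 0], [0, 0, 0], [0, 0, 0]], hand=[-1, -1, -1])

```text
time_s: 6.05
position: [0.6214, -0.1679, 0.0802]
orientation: [3.141, -0.007, 3.135]
force: [-9.5, -0.4, 6.1]
gripper_width: 0.001
grasp_force: 4.7
```

Request:
servo_tool(offset=[[1.5, 0, 0], [0, 0, 0]], twist=[[0, 0, 0], [0, 0, 0]], hand=[-1, -1])

```text
time_s: 6.25
position: [0.6216, -0.168, 0.0802]
orientation: [3.141, -0.009, 3.135]
force: [-11.6, -0.7, 8.0]
gripper_width: -0.0
grasp_force: 6.1
```

Run:
```python
from h import *
st=sensors.get_state(); print(st["position"],np.degrees(st["orientation"]),st["force"])
a=viewer.camera("scene")[120:220,150:250,::-1]; b=viewer.camera("side")[170:270,230:330,::-1]
cv2.imwrite("pics/k3.png",np.hstack([cv2.resize(x,(400,400),interpolation=cv2.INTER_CUBIC) for x in (a,b)]))
```

```text
[ 0.62159976 -0.16796155  0.08019168] [179.99023073  -0.54426802 179.61389655] [-11.60559405  -0.7385326    7.98181371]
```

View pics/k3.png

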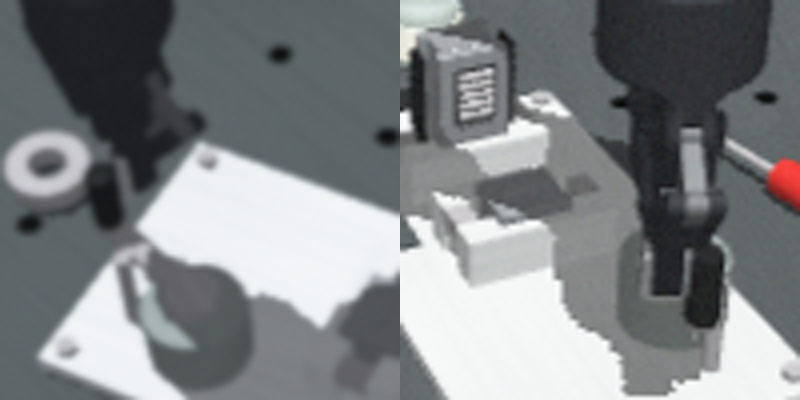

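Request:
servo_tool(offset=[[-4, 0, 0], [0, 0, 30], [0, 0, 40], [0, 0, 40], [-9.4, 25.4, 0], [-9.4, 25.4, 0], [-9.4, 25.4, 0], [-9.4, 25.4, 0], [-9.4, 25.4, 0], [-9.4, 25.4, 0], [-9.4, 25.4, 0], [-9.4, 25.4, 0], [-9.7, 25.4, 0], [0, 0, 0], [0, 0, 0]], twist=[[0, 0, 0], [0, 0, 0], [0, 0, 0], [0, 0, 0], [0, 0, -7.8], [0, 0, -7.8], [0, 0, -7.8], [0, 0, -7.8], [0, 0, -7.8], [0, 0, -7.8], [0, 0, -7.8], [0, 0, -7.8], [0, 0, -7.8], [0, 0, 0], [0, 0, 0]], hand=[-1, -1, -1, 0, 1, 1, 1, 1, 1, 1, 1, 1, 1, 1, 1])

```text
time_s: 7.85
position: [0.5385, 0.0609, 0.1907]
orientation: [3.14, 0.001, 1.913]
force: [0.1, 1.0, -1.0]
gripper_width: 1.001
grasp_force: 0.0
```

Run:
```python
from h import *
st=sensors.get_state(); print(st["time_s"],st["position"],np.degrees(st["orientation"]),st["force"],st["gripper_width"])
im=viewer.camera("wrist")[:,:,::-1]; s=viewer.camera("scene")[120:270,150:350,::-1]
p=[.5713,-.0344,.3428]
P=[[-31,100,98],[31,100,98],[-22,80,102],[22,80,102],[22,120,102],[-22,120,102],[-24,-97,105]]
q=proj(f2w(p,P),"wrist",st); print(q.round(1).tolist())
# expected grasp-plane points: finger pads
big=cv2.resize(im,(600,450),interpolation=cv2.INTER_CUBIC)
for u,v in q*600/512: cv2.circle(big,(int(u),int(v)),2,(0,0,255),1)
out=np.zeros((600,800,3),np.uint8); out[:450,:600]=big; out[450:,600:]=s; cv2.imwrite("pics/c1.png",out)
```

```text
7.85 [0.53851214 0.06091926 0.19069129] [1.79896229e+02 6.59293943e-02 1.09631545e+02] [ 0.09568996  0.96947991 -0.96304233] 1.0008806484703547
[[215.5, 194.5], [289.9, 194.4], [226.5, 218.7], [279.0, 218.6], [280.1, 171.9], [225.1, 172.0], [232.1, 363.9]]
```

View pics/c1.png

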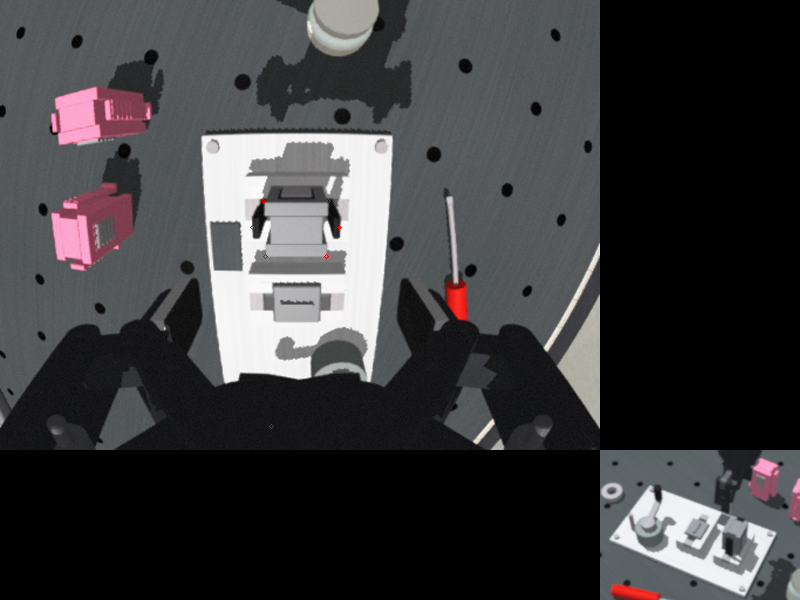

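Request:
servo_tool(offset=[[0.5, -1, -40], [0, 0, -40], [0, 0, -30], [0, 0, -25], [0, 0, 0], [0, 0, 0]], twist=[[0, 0, 0], [0, 0, 0], [0, 0, 0], [0, 0, 0], [0, 0, 0], [0, 0, 0]], hand=[1, 1, 1, 1, 1, 1])

```text
time_s: 8.55
position: [0.539, 0.0588, 0.0552]
orientation: [-3.141, 0.0, 1.911]
force: [-0.1, -1.0, 1.1]
gripper_width: 1.002
grasp_force: 0.0
```

Run:
```python
from h import *
st=sensors.get_state(); print(st["time_s"],st["position"],np.degrees(st["orientation"]),st["force"],st["gripper_width"])
im=viewer.camera("wrist")[:,:,::-1]; b=viewer.camera("side")[140:250,190:340,::-1]
out=np.zeros((384,800,3),np.uint8); out[:,:512]=im; out[:211,512:]=cv2.resize(b,(288,211),interpolation=cv2.INTER_CUBIC); cv2.imwrite("pics/c2.png",out)
```

```text
8.55 [0.53896003 0.05878422 0.05524716] [-1.79973134e+02  2.25330526e-03  1.09472258e+02] [-0.12359684 -1.02486973  1.1358937 ] 1.0021116678222304
```

View pics/c2.png

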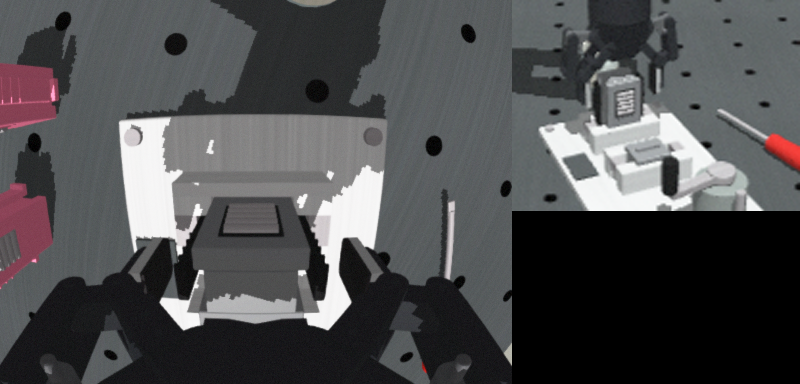

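Fingers straddle the cassette centrally (catches at x≈182 and 320, pads at ≈165 and 345), and the lever is at rest. Close now.

Request:
servo_tool(offset=[[0, 0, 0], [0, 0, 0], [0, 0, 0], [0, 0, 0], [0, 0, 0], [0, 0, 0], [0, 0, 0], [0, 0, 0]], twist=[[0, 0, 0], [0, 0, 0], [0, 0, 0], [0, 0, 0], [0, 0, 0], [0, 0, 0], [0, 0, 0], [0, 0, 0]], hand=[-1, -1, -1, -1, -1, -1, -1, -1], grip_force=30)

```text
time_s: 9.45
position: [0.5376, 0.0592, 0.0572]
orientation: [-3.141, 0.001, 1.912]
force: [-4.8, -2.7, 12.4]
gripper_width: 0.525
grasp_force: 29.4
```

Request:
servo_tool(offset=[[-0.5, 0, 1], [-0.5, 0, 1], [0, 0, 1], [0, 0, 1], [0, 0, 1], [0, 0, 0], [0, 0, 0]], twist=[[0, 0, 0], [0, 0, 0], [0, 0, 0], [0, 0, 0], [0, 0, 0], [0, 0, 0], [0, 0, 0]], hand=[-1, -1, -1, -1, -1, -1, -1])

```text
time_s: 10.15
position: [0.5375, 0.0596, 0.0602]
orientation: [-3.141, -0.0, 1.912]
force: [0.1, -0.9, -1.9]
gripper_width: 0.521
grasp_force: 30.9
```

Run:
```python
from h import *
st=sensors.get_state(); print(st["time_s"],st["position"],np.degrees(st["orientation"]),st["force"],st["gripper_width"],st["grasp_force"],st["wrist_torque"])
im=viewer.camera("wrist")[:,:,::-1]; b=viewer.camera("side")[140:250,190:340,::-1]
out=np.zeros((384,800,3),np.uint8); out[:,:512]=im; out[:211,512:]=cv2.resize(b,(288,211),interpolation=cv2.INTER_CUBIC); cv2.imwrite("pics/c3.png",out)
```

```text
10.15 [0.5374609  0.05960934 0.06018356] [-1.79993442e+02 -4.24675762e-03  1.09524444e+02] [ 0.10412408 -0.85212574 -1.87511204] 0.5207732124053727 30.920101404190063 [-0.04222072 -0.01593261 -0.03485223]
```

View pics/c3.png

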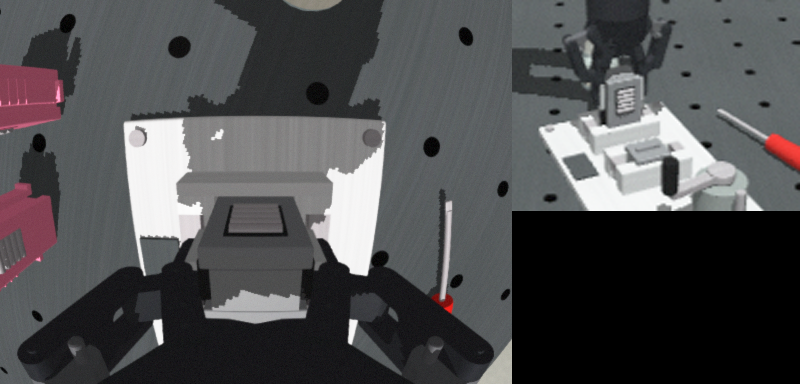

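Request:
servo_tool(offset=[[0, 0, 2], [0, 0, 3], [0, 0, 4], [0, 0, 5], [0, 0, 6], [0, 0, 0]], twist=[[0, 0, 0], [0, 0, 0], [0, 0, 0], [0, 0, 0], [0, 0, 0], [0, 0, 0]], hand=[-1, -1, -1, -1, -1, -1])

```text
time_s: 10.85
position: [0.5377, 0.0596, 0.0813]
orientation: [3.141, 0.0, 1.912]
force: [-0.3, 0.8, -3.7]
gripper_width: 0.515
grasp_force: 31.2
```

Request:
servo_tool(offset=[[0, 0, 8], [0, 0, 10], [0, 0, 12], [0, 0, 12], [0, 0, 12], [0, 0, 12], [0, 0, 12], [0, 0, 10], [0, 0, 6], [0, 0, 3], [0, 0, 0], [0, 0, 0], [0, 0, 0], [0, 0, 0], [0, 0, 0]], twist=[[0, 0, 0], [0, 0, 0], [0, 0, 0], [0, 0, 0], [0, 0, 0], [0, 0, 0], [0, 0, 0], [0, 0, 0], [0, 0, 0], [0, 0, 0], [0, 0, 0], [0, 0, 0], [0, 0, 0], [0, 0, 0], [0, 0, 0]], hand=[-1, -1, -1, -1, -1, -1, -1, -1, -1, -1, -1, -1, -1, -1, -1])

```text
time_s: 12.35
position: [0.5372, 0.0596, 0.1769]
orientation: [-3.141, -0.0, 1.912]
force: [-1.3, -0.6, -1.8]
gripper_width: 0.519
grasp_force: 31.3
```

Run:
```python
from h import *
st=sensors.get_state(); print(st["time_s"],st["position"],np.degrees(st["orientation"]),st["force"],st["gripper_width"],st["grasp_force"])
s=viewer.camera("scene")[90:290,130:380,::-1]; b=viewer.camera("side")[100:300,180:380,::-1]
out=np.hstack([cv2.resize(s,(440,352),interpolation=cv2.INTER_CUBIC),cv2.resize(b,(352,352),interpolation=cv2.INTER_CUBIC)]); cv2.imwrite("pics/c4.png",out)
```

```text
12.35 [0.53724306 0.05956413 0.17692475] [-1.79958089e+02 -1.52314744e-02  1.09522879e+02] [-1.31291986 -0.55234556 -1.8308889 ] 0.5188956536635346 31.31714701652527
```

View pics/c4.png

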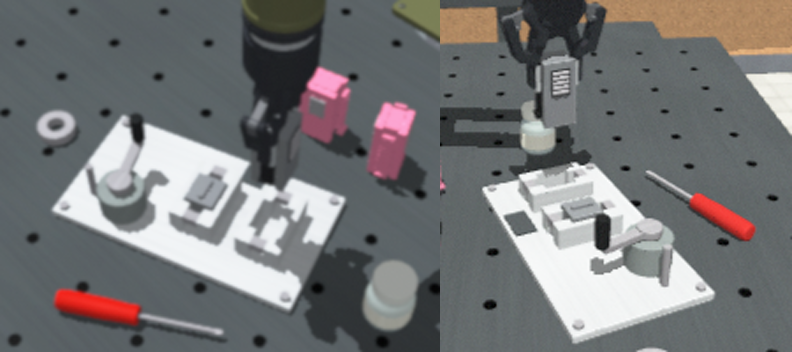

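```bash
python3 -c "
from station import bot; print(bot.sign_off())"
```

```text
the job is handed in; nothing more can be done
None
```

The job is handed in: I pushed the feed lever to its stop and it sprang back. The cassette is unhooked and held by its catches, upright and still, with its foot about 12 cm above its seat; the pictures show nothing else disturbed.

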